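Load a cornbread dish into the tray sealer

ROBOT

A 6-joint arm with a two-finger parallel gripper is mounted at the origin on the work surface. World frame = base frame: x ahead of the robot, y to its left, z up, the work surface at z = 0. Lengths are in m, angles in rad, forces in N, time in s.
With the tool pointing down it reaches from about 0.275 to 0.875 m from the base axis. Payload 12.5 kg.
Tool frame: the origin (TCP) lies at the very end of the fingers, on their centre line; the grasp point (between the pads) lies 19 mm behind it; z points along the fingers, y is the direction in which the jaws open and shut (so a half turn about z gives the same grasp; the last joint's range is limited). The gripper opens to 85 mm and grips with 20 to 120 N. Pads are 22 mm wide; open, the fingers measure 114 mm over their backs; the gripper's body (76 mm by 85 mm) begins 54 mm behind the grasp point. The pads swing forward as they close: fully open they stand 13 mm farther back than shut.
Start: joints at [1.166, 0.351, 1.652, -0, 1.139, -0.085], TCP at [0.173, 0.522, 0.231] pointing down, gripper open.
Joint ranges: [-2.75, 2.75], [-0.79, 2.1], [0.01, 2.65], [-1.57, 4.71], [0.07, 3.14], [-2.87, 2.87]. Speed limits (rad/s): [2.22, 2.22, 2.79, 3.14, 3.14, 3.14].

INTERFACE

Orientations are given as a unit quaternion [x, y, z, w].
In Python, from plant import r gives the robot as it stands.
- The arm moves only by the tool send_rows, never from a script. Its arguments are lists of equal length, an entry for each row: "linear": the shift along the world's x, y, z in m, a list of three; "delta_rot": the turn, a rotation vector about the world's x, y, z in degrees, a list of three; "grip": the finger opening in m, from 0 to 0.0854. A call has 1 to 10 rows; each row is the pose to reach, as a shift and turn from the pose commanded when the call began; what a row does not reach only later rows make up. A row lasts 1/8 s, in which the tool goes at most 62.5 mm and 10.7 degrees, less where a joint would pass 70% of its speed; a pose out of reach is approached as far as the arm can. A call with a gripper value outside its range is refused whole. The fingers move at their own pace and stop on an object; "force" is the grip in N (left out, the last holds). Time passes only in rows, so rows that repeat a pose let the fingers close. It gives the time, the measured TCP pose, the force and the opening at its end, in the units of the state.
- r.state(): the state, without advancing time (a new reading comes with each control period).
- r.camera(name): name is "scene" or "top" or "wrist"; returns the picture (400x640x3 uint8, red, green, blue); there is no depth.
- r.camera_info(name): a dict with "fx", "fy", "cx", "cy" (pixels), "xyz" and "attitude" of the camera in the world. Camera axes: x right, y up, looking along -z (the intrinsics and any distortion apply to the point x, -y, -z); pixel columns grow to the right and rows downward; lengths in m; the calibration is good to about 2 mm. A picture is of the moment at which its call begins: read the wrist's pose just before it. camera_info takes no time and is no camera call; for the wrist camera it gives the pose at the moment of the call.
- r.close_job(): hands the job in, once; it reports no verdict.
The state is a dict: "t": time; "joint_positions": joint angles; "joint_vel": joint speeds; "tau": joint torques, N m; "tcp_pos": TCP position; "orientation": TCP orientation; "ft_force": force on the tool from outside, world axes, zero at the start; "torque": the same for the moment, N m; "opening": finger opening in m.
Only numpy, scipy, OpenCV 4.12 (cv2) and the standard library are available. Lean on these libraries where they do the work, as an engineer would, in place of code of your own. Each camera call takes 0.05 s, during which the arm holds its last target. There are 200 camera calls.

TASK

Load the sealer: press its release button so that the drawer springs out, pick up the open rectangular dish of cornbread by its rim, keep it level and lower it (don't drop it) rim up into the drawer's pocket until the rim lies flat on the rubber all round, then push the drawer smoothly home, without slamming it, until the latch clicks and it stays shut. Leave the round pot, the spoon and the jars where they are.

Things in the scene. Friction and masses are not known exactly. Their poses are not given: they have to be found in the camera images.
- sealer: Bench-top tray sealer, fixed; 256 mm across (y), 300 deep. Origin: on the table in the plane of the base's front, under the drawer's middle. x axis: level, from front to back; y axis: level, to the left of someone facing the front. Base and deck 112 mm high; over the drawer a steel sealing head, y -81 to 85 mm, from 50 mm behind the front, top at 175 mm; film roll behind it, top 261 mm.
- release_top (a point): Centre of the top of the release: a round grey push button, 32 mm across, in a steel ring on the flat housing right of the drawer (facing the front). 45 mm behind the base's front, 128 mm right of the drawer's middle, 135 mm above the table, 23 mm above the housing. Axes as the sealer's: the sealing head begins 47 mm to its +y side. Press straight down.
- release (a joint): Travel of the release button, m: 0 up, 0.009 fully pressed. It unlatches the drawer at about 0.006. A spring (2 N up, 4.5 N pressed; latch friction adds about 1 N) lifts it again when let go. As the drawer is pushed home the latch makes the button dip by itself and jump up again: the click.
- drawer (a joint): How far the drawer stands out, m: 0 latched shut, 0.200 fully out. It slides level along -x of the sealer. Unlatched, a damped spring drives it out within 2 s and keeps pushing outwards (9 N shut, 4 N out). To latch it, push it slightly past 0, to between -0.001 and the stop at -0.004, and let go; over the last 25 mm this takes up to about 13 N. Not latched, it slides out again.
- drawer_front (a point): Middle of the front edge of the grip lip along the top of the drawer's steel front, moving with the drawer: push here along +x (axes as the sealer's). Lip 170 mm wide, 12 mm high, this point 94 mm above the table and 14 mm proud of the flat panel below (panel 14 to 100 mm above the table). Shut, it is 32 mm in front of the base's front.
- pocket (a point): Centre of the drawer's rectangular pocket at the top of its rubber-topped lip, 68 mm above the table, moving with the drawer (hidden while shut). Opening 85 mm along x, 55 mm along y (axes as the sealer's); lip wall 3.5 mm thick, standing 42 mm above the drawer's flat floor, 44 mm wide on either side. It is 147 mm behind drawer_front; with the drawer out, 85 mm in front of the base.
- dish_center (a point): Centre, half-way up, of the open black plastic dish of yellow cornbread, on the serving tray. z up. 42 mm high; rim 96 mm along x, 66 mm along y, 6 mm thick, at the very top; walls taper from 82 x 52 mm under the rim to 72 x 42 at the bottom. 0.11 kg or so. Seated, the rim rests on the pocket's lip, x axis along the pocket's (either way round), and this point is 15 mm below pocket.
- round_pot_center (a point): Centre, half-way up the pot, of an open round black pot with a brown muffin, 72 mm across the rim, 42 mm high (53 with the muffin), on the same serving tray 130 to 170 mm from the dish. Leave it.
- serving_tray: Beige serving tray, 360 (x) x 270 (y) mm, fixed; floor 6 mm thick, edge 15 mm high; origin under its centre.
- spoon: Serving spoon, 190 mm long, lying on the serving tray. Leave it.
- jar: Round white jar with a blue lid, 68 mm across, 90 mm high, beyond the drawer; origin under its centre. Leave it.
- jar2: A second jar like it, between the first and the serving tray, towards the back; origin under its centre. Leave it.
There are look-alikes about, which are no part of the job. Leave any red or white look-alike of the part that bears dish_center alone.

How it is judged:
By the outcome, as a careful person would: the job done as asked, in the order asked, and still so for the second after the job is handed in, with the robot touching nothing.
It also fails if it takes over 70 s, if anything falls off the work surface, if the arm or the gripper's body presses on something with over 40 N, if the wrist force passes 120 N, or if a joint passes its speed limit or range.

## Working session

There is one attempt and no reset: what is moved stays moved. The work goes in short steps, Python scripts to look and compute and a tool call to move; the robot and the scene stay as the last step left them, time stands still between calls to the robot, and variables do not carry over. Pictures are saved under pics/ and viewed, about 8 in all and at most 12, crops included, and the job is handed in when it is done.

Besides the shell and the picture viewer there is one more tool, called after ">>>" by a JSON object that holds its "name" and its "arguments", one argument or row to a line. send_rows: Moves the arm, as the interface text tells. Its arguments: {"type":"object","properties":{"linear":{"type":"array"},"delta_rot":{"type":"array"},"grip":{"type":"array"},"force":{"type":"number"}},"required":["linear","delta_rot","grip"]}

```bash
mkdir -p pics
python3 - <<'E'
from plant import r
import cv2
for n in ("scene","top"):
    cv2.imwrite(f"pics/{n}0.png",r.camera(n)[:,:,::-1]); print(n,r.camera_info(n))
print(r.state())
E
```

```text
scene {'fx': 386.5541950759222, 'fy': 386.5541950759222, 'cx': 323.70789640892576, 'cy': 193.29767426320237, 'xyz': array([1.0811537 , 0.10545771, 1.01611514]), 'attitude': array([0.15515557, 0.22629966, 0.80111834, 0.53190659])}
top {'fx': 424.10345194399054, 'fy': 424.10345194399054, 'cx': 330.07680392892973, 'cy': 204.1119055312245, 'xyz': array([ 0.36131419, -0.13861025,  1.23073531]), 'attitude': array([-0.06477397,  0.05978969,  0.70709389, -0.7016037 ])}
{'t': 0.1, 'joint_positions': array([ 1.16640458e+00,  3.51220013e-01,  1.65238578e+00, -2.78218631e-05,
        1.13907552e+00, -8.45568962e-02]), 'joint_vel': array([-7.84629673e-06, -2.40736961e-04, -1.95003862e-03,  3.98185343e-04,
       -9.17545456e-04,  8.14159919e-05]), 'tau': array([ 1.67260365e-03, -5.06836402e+01, -2.91874552e+01, -2.58385074e-05,
        2.66168558e-03,  2.48733403e-05]), 'tcp_pos': array([0.17276422, 0.52183926, 0.23078186]), 'orientation': array([ 1.59230909e-01,  9.87241217e-01, -5.31198444e-04, -1.19496496e-04]), 'ft_force': array([ 0.32869712, -0.16925576, -0.09508538]), 'torque': array([-0.07408543,  0.01109956,  0.06298482]), 'opening': 0.08559107411437755}
```

View pics/top0.png

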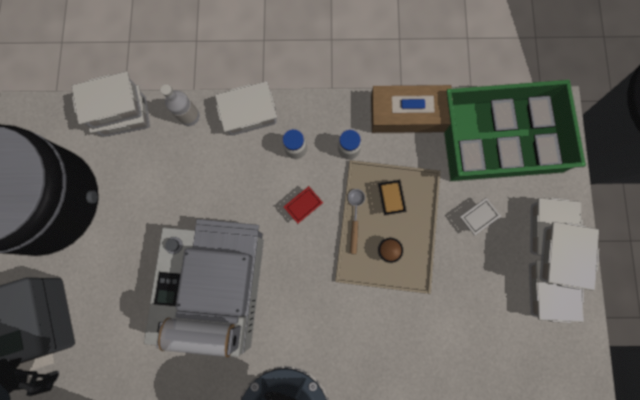

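View pics/scene0.png

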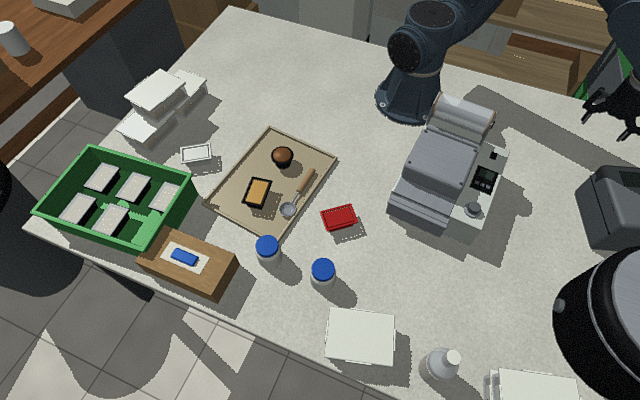

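The top view shows the sealer at about (215,290) with its front towards +x and the button at about (173,244). The black dish is at (392,197), the pot at (390,250), the jars at (294,142) and (350,142), and the red look-alike at (303,204). The scene view agrees, with the button at (474,209) and the dish at (257,192).

```bash
cat > h.py <<'E'
import numpy as np, cv2
from scipy.spatial.transform import Rotation as R
def rays(ci,uv):
    uv=np.atleast_2d(np.array(uv,float))
    d=np.c_[(uv[:,0]-ci["cx"])/ci["fx"],-(uv[:,1]-ci["cy"])/ci["fy"],-np.ones(len(uv))]
    return np.array(ci["xyz"]),R.from_quat(ci["attitude"]).apply(d)
def plane(ci,uv,z):
    o,d=rays(ci,uv); return o+d*((z-o[2])/d[:,2])[:,None]
def two(c1,u1,c2,u2):
    o1,d1=rays(c1,u1);o2,d2=rays(c2,u2)
    A=np.c_[d1[0],-d2[0]];s=np.linalg.lstsq(A,o2-o1,rcond=None)[0]
    p,q=o1+s[0]*d1[0],o2+s[1]*d2[0]; return (p+q)/2,np.linalg.norm(p-q)
E
python3 - <<'E'
from h import *; from plant import r
np.set_printoptions(precision=4,suppress=True)
T,S=r.camera_info("top"),r.camera_info("scene")
t=cv2.imread("pics/top0.png"); s=cv2.imread("pics/scene0.png")
print("button top",plane(T,(173,244),.135),plane(S,(474,207),.135),two(T,(173,244),S,(474,207)))
# dish
for n,im,c,(x0,y0,x1,y1) in (("T",t,T,(372,172,412,222)),("S",s,S,(236,170,280,215))):
    g=im[y0:y1,x0:x1].max(2); h=cv2.cvtColor(im[y0:y1,x0:x1],cv2.COLOR_BGR2HSV)
    m=((g<45)|((h[...,1]>150)&(h[...,0]<25)&(h[...,0]>10))).astype(np.uint8)
    for name,mm in (("all",m),("food",((h[...,1]>150)).astype(np.uint8))):
        cs=max(cv2.findContours(mm,0,2)[0],key=cv2.contourArea)
        b=cv2.boxPoints(cv2.minAreaRect(cs))+[x0,y0]
        P=plane(c,b,.048 if name=="all" else .043); print(n,name,b.mean(0),P.mean(0),(P[1]-P[0])[:2],(P[2]-P[1])[:2])
a=cv2.resize(t[205:365,140:290],None,fx=4,fy=4,interpolation=cv2.INTER_CUBIC)[:,:390*2]
cv2.imwrite("pics/c1.png",cv2.resize(np.hstack([cv2.resize(t[210:270,145:270],(800,384)),])[:, :],(800,384)))
b=cv2.resize(s[150:240,380:515],(800,533));cv2.imwrite("pics/c2.png",b)
E
```

```text
button top [[0.4552 0.2758 0.135 ]] [[0.4581 0.2815 0.135 ]] (array([0.4553, 0.2803, 0.1295]), np.float64(0.0047008573821439225))
T all [383.1423 197.0299] [ 0.5916 -0.2818  0.048 ] [ 0.0904 -0.011 ] [-0.0039 -0.0361]Traceback (most recent call last):
  File "<stdin>", line 11, in <module>
ValueError: max() iterable argument is empty
```

Run:
```python
import cv2,numpy as np
t=cv2.imread("pics/top0.png"); s=cv2.imread("pics/scene0.png")
a=cv2.resize(t[215:275,145:270],(500,240),interpolation=2); d=cv2.resize(t[170:225,365:430],(284,240),interpolation=2)
b=cv2.resize(s[150:240,380:515],(480,320),interpolation=2);e=cv2.resize(s[165:220,230:285],(320,320),interpolation=2)
o=np.zeros((560,800,3),np.uint8);o[:240,:500]=a;o[:240,500:784]=d;o[240:,:480]=b;o[240:,480:]=e
cv2.imwrite("pics/c1.png",o); print(t[197,392],t[197,382],s[192,257])
```

```text
[ 61 104 137] [25 33 40] [ 85 146 183]
```

View pics/c1.png

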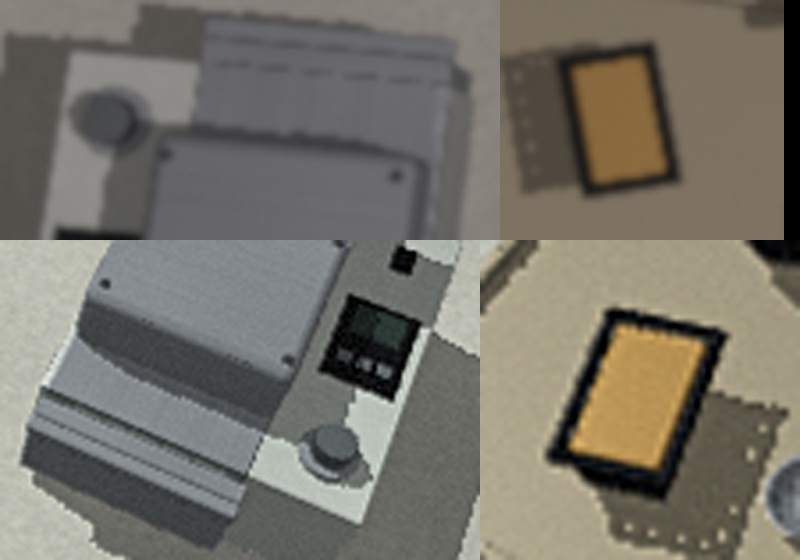

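Crop of both views. In the top view the button is at (172.5,244.7) and the lip edge runs from (196,219) to (259,225). The dish's rim corners are clear in both views.

Run:
```python
from h import *; from plant import r
np.set_printoptions(precision=4,suppress=True)
T,S=r.camera_info("top"),r.camera_info("scene")
print("button",plane(T,(172.5,244.7),.135),plane(S,(474.8,207.1),.135),two(T,(172.5,244.7),S,(474.8,207.1)))
dt=np.array([(58,62),(153,43),(180,181),(85,196)])/4.366+[365,170]
ds=np.array([(128,70),(247,95),(185,240),(70,218)])/5.818+[230,165]
for c,d in((T,dt),(S,ds)):
    P=plane(c,d,.045)[:,:2]; print("dish",P.mean(0),P-P.mean(0))
lt=np.array([(205,17),(455,40)])/4+[145,215]; ls=np.array([(237,515-240),(30,430-240)])*.28125+[380,150]
for c,l in((T,lt),(S,ls)):
    P=plane(c,l,.1)[:,:2]; v=P[1]-P[0]; print("lip",P,P.mean(0),np.linalg.norm(v),"yaw of sealer +y",np.degrees(np.arctan2(v[1],v[0])))
```

```text
button [[0.4534 0.277  0.135 ]] [[0.4576 0.2836 0.135 ]] (array([0.4536, 0.2825, 0.1277]), np.float64(0.005189232187506009))
dish [ 0.5903 -0.308 ] [[ 0.0391  0.0386]
 [ 0.0513 -0.024 ]
 [-0.0405 -0.0382]
 [-0.0498  0.0236]]
dish [ 0.5929 -0.3042] [[-0.0399 -0.0387]
 [-0.0501  0.0254]
 [ 0.0394  0.036 ]
 [ 0.0505 -0.0227]]
lip [[0.5245 0.23  ]
 [0.5075 0.0608]] [0.516  0.1454] 0.17003178333887523 yaw of sealer +y -95.73474825486838
lip [[0.5241 0.2337]
 [0.5142 0.0689]] [0.5191 0.1513] 0.1650853564852004 yaw of sealer +y -93.4510058821473
```

>>> {"name": "send_rows", "arguments": {
  "linear": [
    [0.05, -0.04, 0.03],
    [0.1, -0.085, 0.04],
    [0.15, -0.13, 0.04],
    [0.2, -0.17, 0.04],
    [0.25, -0.21, 0.03],
    [0.2825, -0.242, 0.02],
    [0.2825, -0.242, 0.01],
    [0.2825, -0.242, 0.01]
  ],
  "delta_rot": [
    [0, 0, 2],
    [0, 0, 4],
    [0, 0, 6],
    [0, 0, 8],
    [0, 0, 10],
    [0, 0, 12.6],
    [0, 0, 12.6],
    [0, 0, 12.6]
  ],
  "grip": [0, 0, 0, 0, 0, 0, 0, 0]
}}

```text
t: 1.1
tcp_pos: [0.4548, 0.2799, 0.2403]
orientation: [0.051, 0.999, -0.0, -0.001]
ft_force: [-0.2, 0.2, 0.2]
opening: 0.0001
```

Run:
```python
from plant import r
import cv2
s=r.state();print(s["t"],s["tcp_pos"],s["orientation"],s["ft_force"],s["opening"])
print(r.camera_info("wrist"))
cv2.imwrite("pics/w1.png",r.camera("wrist")[:,:,::-1])
```

```text
1.1 [0.45481561 0.279862   0.24029511] [ 5.05199723e-02  9.98722394e-01 -4.58887222e-04 -1.04931444e-03] [-0.18869505  0.22413112  0.16716971] 0.00012959470678013468
{'fx': 307.6258924947603, 'fy': 307.6258924947603, 'cx': 319.33527936882314, 'cy': 201.74433240667707, 'xyz': array([0.38600551, 0.28756181, 0.38218389]), 'attitude': array([-0.10236242, -0.09217931,  0.66427335,  0.73468757])}
```

View pics/w1.png

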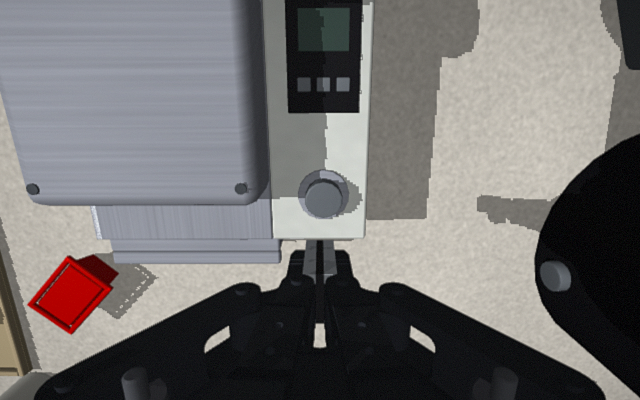

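The wrist view shows the button's top at about (324,199), the lip's front edge from (113,262) to (280,262), and the housing's front-right corner at (365,240).

Run:
```python
from h import *; from plant import r
np.set_printoptions(precision=4,suppress=True)
W=r.camera_info("wrist")
B=plane(W,(324,199),.135)[0];L=plane(W,[(280,263),(114,263)],.1)
print(B,L,L.mean(0),np.linalg.norm(L[0]-L[1]),np.degrees(np.arctan2(*(L[1]-L[0])[[1,0]])))
d=(B-L.mean(0))[:2];print(d,np.degrees(np.arctan2(d[1],d[0])-np.arctan2(-.128,.077)))
F=plane(W,[(274,239),(366,240)],.112);print(F,np.degrees(np.arctan2(*(F[0]-F[1])[[1,0]])))
```

```text
[0.4539 0.2852 0.135 ] [[0.5261 0.2341 0.1   ]
 [0.5094 0.0667 0.1   ]] [0.5177 0.1504 0.1   ] 0.16821110180042503 -95.69896701589474
[-0.0638  0.1349] 174.2934247110294
[[0.4947 0.2341 0.112 ]
 [0.5044 0.3208 0.112 ]] -96.36941279058543
```

>>> {"name": "send_rows", "arguments": {
  "linear": [
    [0, 0.003, -0.05],
    [0, 0.003, -0.09],
    [0, 0.003, -0.1],
    [0, 0.003, -0.105],
    [0, 0.003, -0.109],
    [0, 0.003, -0.112],
    [0, 0.003, -0.113],
    [0, 0.003, -0.113]
  ],
  "delta_rot": [
    [0, 0, 0],
    [0, 0, 0],
    [0, 0, 0],
    [0, 0, 0],
    [0, 0, 0],
    [0, 0, 0],
    [0, 0, 0],
    [0, 0, 0]
  ],
  "grip": [0, 0, 0, 0, 0, 0, 0, 0]
}}

```text
t: 2.15
tcp_pos: [0.4559, 0.2835, 0.129]
orientation: [0.05, 0.999, 0.001, 0.001]
ft_force: [0.4, 2.3, 3.5]
opening: -0.0
```

>>> {"name": "send_rows", "arguments": {
  "linear": [
    [0, 0, -0.0015],
    [0, 0, -0.0025],
    [0, 0, -0.003],
    [0, 0, -0.003],
    [0, 0, -0.003]
  ],
  "delta_rot": [
    [0, 0, 0],
    [0, 0, 0],
    [0, 0, 0],
    [0, 0, 0],
    [0, 0, 0]
  ],
  "grip": [0, 0, 0, 0, 0]
}}

```text
t: 2.78
tcp_pos: [0.4558, 0.2833, 0.126]
orientation: [0.05, 0.999, 0.0, 0.001]
ft_force: [0.5, 0.6, 9.4]
opening: -0.0002
```

Run:
```python
from h import *; from plant import r
a=cv2.imread("pics/top0.png");b=r.camera("top")[:,:,::-1];cv2.imwrite("pics/top1.png",b)
d=cv2.absdiff(a,b).max(2)[125:225,190:290]>30; print(d.sum(), np.argwhere(d).min(0)+[125,190] if d.any() else 0)
```

```text
1986 [160 190]
```

>>> {"name": "send_rows", "arguments": {
  "linear": [
    [0, 0, 0.05],
    [0, 0, 0.1],
    [0.02, -0.03, 0.125],
    [0.04, -0.09, 0.125],
    [0.06, -0.15, 0.125],
    [0.08, -0.21, 0.125],
    [0.1, -0.27, 0.125],
    [0.12, -0.33, 0.125],
    [0.135, -0.39, 0.125],
    [0.15, -0.45, 0.125]
  ],
  "delta_rot": [
    [0, 0, 0],
    [0, 0, 0],
    [0, 0, 2],
    [0, 0, 4],
    [0, 0, 6],
    [0, 0, 8],
    [0, 0, 10],
    [0, 0, 12],
    [0, 0, 14],
    [0, 0, 14.5]
  ],
  "grip": [0, 0, 0, 0, 0, 0.085, 0.085, 0.085, 0.085, 0.085]
}}

```text
t: 4.08
tcp_pos: [0.6044, -0.1666, 0.2496]
orientation: [-0.077, 0.997, 0.0, -0.001]
ft_force: [1.0, 0.2, 0.3]
opening: 0.085
```

>>> {"name": "send_rows", "arguments": {
  "linear": [
    [0.015, -0.06, 0],
    [0.025, -0.12, 0],
    [0.03, -0.14, 0],
    [0.03, -0.14, 0],
    [0.03, -0.14, 0]
  ],
  "delta_rot": [
    [0, 0, 0],
    [0, 0, 0],
    [0, 0, 0],
    [0, 0, 0],
    [0, 0, 0]
  ],
  "grip": [0.085, 0.085, 0.085, 0.085, 0.085]
}}

```text
t: 4.7
tcp_pos: [0.6345, -0.3035, 0.2498]
orientation: [-0.077, 0.997, 0.0, -0.001]
ft_force: [0.4, -0.7, 0.3]
opening: 0.0854
```

Run:
```python
from h import *; from plant import r
s=r.state();print(s["t"],s["tcp_pos"],s["orientation"],s["opening"]);W=r.camera_info("wrist")
w=r.camera("wrist")[:,:,::-1];t=r.camera("top")[:,:,::-1];sc=r.camera("scene")[:,:,::-1];cv2.imwrite("pics/w2.png",w);cv2.imwrite("pics/top2.png",t);cv2.imwrite("pics/scene2.png",sc)
import json;json.dump({k:np.array(v).tolist() for k,v in W.items()},open("w2.json","w"))
o=np.zeros((590,800,3),np.uint8);o[:350,:560]=cv2.resize(w,(560,350));o[:320,560:]=cv2.resize(w[100:300,220:370],(240,320))
o[350:,:400]=cv2.resize(t[135:255,155:355],(400,240));o[350:,400:]=cv2.resize(sc[170:290,330:530],(400,240));cv2.imwrite("pics/c3.png",o)
```

```text
4.7 [ 0.63446646 -0.30348508  0.24980081] [-7.68083395e-02  9.97045600e-01  4.48645838e-04 -5.90436395e-04] 0.08538223070974855
```

View pics/c3.png

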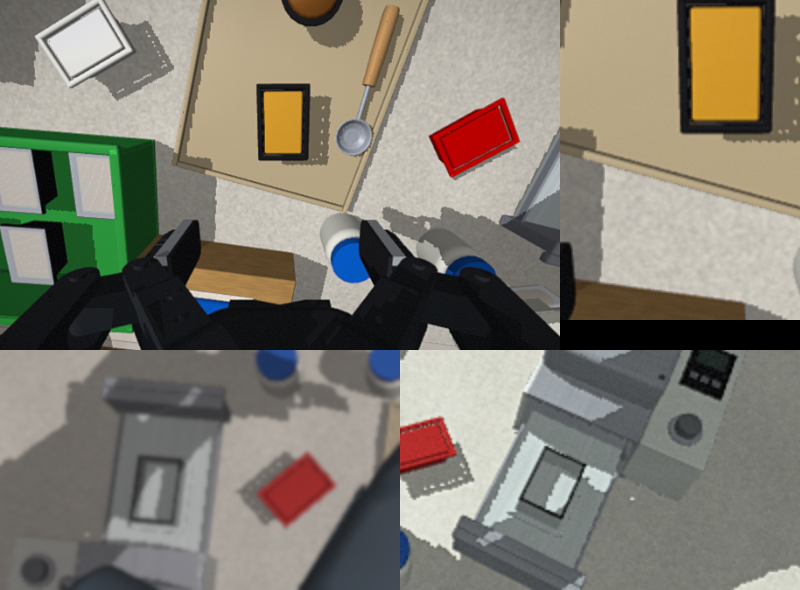

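The wrist view shows the dish at about (324,139) in full pixels, aligned with the jaws. The drawer is fully out and its pocket is visible in the top view at about (234,205).

Run:
```python
from h import *; import json; from plant import r
np.set_printoptions(precision=4,suppress=True)
W=json.load(open("w2.json"));w=cv2.imread("pics/w2.png")
x0,y0,x1,y1=280,85,372,195
c=w[y0:y1,x0:x1];h=cv2.cvtColor(c,cv2.COLOR_BGR2HSV)
m=((c.max(2)<48)|((h[...,1]>150)&(h[...,0]<30))).astype(np.uint8)
m=cv2.morphologyEx(m,cv2.MORPH_OPEN,np.ones((5,5)))
k=max(cv2.findContours(m,0,2)[0],key=cv2.contourArea);b=cv2.boxPoints(cv2.minAreaRect(k))+[x0,y0];P=plane(W,b,.048)[:,:2]
print(b,P,P.mean(0),[np.linalg.norm(P[i]-P[i-1]) for i in(1,2)],np.degrees(np.arctan2(*(P[1]-P[0])[::-1])),np.degrees(np.arctan2(*(P[2]-P[1])[::-1])))
T=r.camera_info("top");S=r.camera_info("scene")
p=plane(T,np.array([(138,107),(184,110),(180,173),(131,170)])/2+[155,135],.068)[:,:2];print("pocket T",p.mean(0),p)
p=plane(S,np.array([(139,98),(186,109),(149,168),(120,157)])/2+[330,170],.068)[:,:2];print("pocket S",p.mean(0),p)
```

```text
[[294.  96.]
 [353.  96.]
 [353. 182.]
 [294. 182.]] [[ 0.5518 -0.3426]
 [ 0.5422 -0.2809]
 [ 0.6336 -0.2639]
 [ 0.6439 -0.3304]] [ 0.5929 -0.3044] [np.float64(0.06242216346739501), np.float64(0.09295958815950241)] 98.83850337892336 10.552028636429677
pocket T [0.5686 0.1365] [[0.6157 0.1665]
 [0.6108 0.1017]
 [0.5217 0.1048]
 [0.5264 0.1729]]
pocket S [0.5757 0.1387] [[0.5303 0.1113]
 [0.5215 0.176 ]
 [0.6255 0.1537]
 [0.6254 0.1137]]
```

>>> {"name": "send_rows", "arguments": {
  "linear": [
    [-0.021, 0, -0.05],
    [-0.042, -0.001, -0.1],
    [-0.042, -0.001, -0.15],
    [-0.042, -0.001, -0.185],
    [-0.042, -0.001, -0.21],
    [-0.042, -0.001, -0.222],
    [-0.042, -0.001, -0.228],
    [-0.042, -0.001, -0.228]
  ],
  "delta_rot": [
    [0, 0, 0],
    [0, 0, 0],
    [0, 0, 0],
    [0, 0, 0],
    [0, 0, 0],
    [0, 0, 0],
    [0, 0, 0],
    [0, 0, 0]
  ],
  "grip": [0.085, 0.085, 0.085, 0.085, 0.085, 0.085, 0.085, 0.085]
}}

```text
t: 5.85
tcp_pos: [0.5931, -0.3056, 0.0229]
orientation: [-0.077, 0.997, -0.0, 0.0]
ft_force: [0.3, -0.1, 0.5]
opening: 0.085
```

>>> {"name": "send_rows", "arguments": {
  "linear": [
    [0, 0, 0],
    [0, 0, 0],
    [0, 0, 0],
    [0, 0, 0],
    [0, 0, 0],
    [0, 0, 0],
    [0, 0, 0]
  ],
  "delta_rot": [
    [0, 0, 0],
    [0, 0, 0],
    [0, 0, 0],
    [0, 0, 0],
    [0, 0, 0],
    [0, 0, 0],
    [0, 0, 0]
  ],
  "grip": [0.075, 0.07, 0.066, 0.062, 0.058, 0.058, 0.058],
  "force": 25
}}

```text
t: 6.72
tcp_pos: [0.593, -0.3057, 0.0229]
orientation: [-0.076, 0.997, -0.0, 0.0]
ft_force: [-2.1, 1.8, 5.3]
opening: 0.0651
```

>>> {"name": "send_rows", "arguments": {
  "linear": [
    [0, 0, 0.003],
    [0, 0, 0.01],
    [0, 0, 0.03],
    [0, 0, 0.06],
    [0, 0, 0.1],
    [0, 0, 0.13],
    [0, 0, 0.13]
  ],
  "delta_rot": [
    [0, 0, 0],
    [0, 0, 0],
    [0, 0, 0],
    [0, 0, 0],
    [0, 0, 0],
    [0, 0, 0],
    [0, 0, 0]
  ],
  "grip": [0.058, 0.058, 0.058, 0.058, 0.058, 0.058, 0.058]
}}

```text
t: 7.6
tcp_pos: [0.594, -0.3062, 0.156]
orientation: [-0.077, 0.997, -0.002, 0.002]
ft_force: [0.1, 0.3, -1.4]
opening: 0.065
```

Run:
```python
from h import *; from plant import r
s=r.state();print(s["t"],s["tcp_pos"],s["orientation"],s["opening"],s["ft_force"],s["torque"]);W=r.camera_info("wrist")
w=r.camera("wrist")[:,:,::-1];cv2.imwrite("pics/w3.png",w);cv2.imwrite("pics/scene3.png",r.camera("scene")[:,:,::-1])
sc=cv2.imread("pics/scene3.png");o=np.zeros((320,800,3),np.uint8);o[:,:480]=cv2.resize(w,(480,320));o[:,480:]=cv2.resize(sc[120:220,200:300],(320,320));cv2.imwrite("pics/c4.png",o)
```

```text
7.6 [ 0.59396094 -0.30623133  0.15598887] [-0.07652589  0.99706355 -0.00166622  0.002302  ] 0.06501376452342424 [ 0.13348358  0.33829719 -1.44102276] [0.01873923 0.03446473 0.03366826]
```

View pics/c4.png

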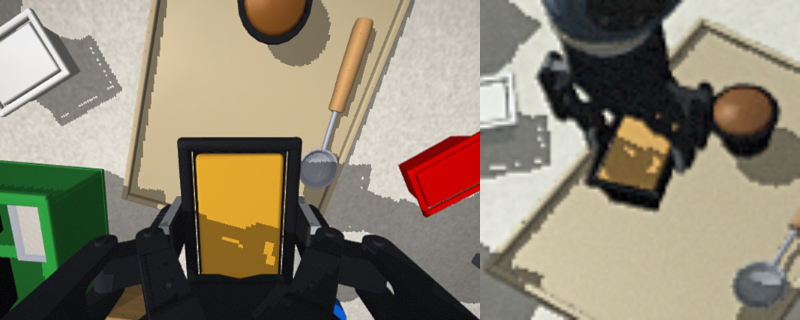

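The dish is held level with its rim across the pads, and the pot and spoon have not moved. Next I carry it to the drawer, offset forwards so the pocket stays in view.

>>> {"name": "send_rows", "arguments": {
  "linear": [
    [0.005, 0.02, 0.02],
    [0.015, 0.06, 0.05],
    [0.02, 0.11, 0.06],
    [0.03, 0.16, 0.06],
    [0.035, 0.21, 0.06],
    [0.04, 0.26, 0.06],
    [0.05, 0.31, 0.06],
    [0.06, 0.36, 0.06],
    [0.067, 0.405, 0.06],
    [0.067, 0.43, 0.06]
  ],
  "delta_rot": [
    [0, 0, -1],
    [0, 0, -3],
    [0, 0, -5],
    [0, 0, -7],
    [0, 0, -9],
    [0, 0, -11],
    [0, 0, -12.5],
    [0, 0, -14],
    [0, 0, -14.6],
    [0, 0, -14.6]
  ],
  "grip": [0.058, 0.058, 0.058, 0.058, 0.058, 0.058, 0.058, 0.058, 0.058, 0.058]
}}

```text
t: 8.95
tcp_pos: [0.6592, 0.1264, 0.2106]
orientation: [0.05, 0.999, -0.0, -0.001]
ft_force: [0.6, -0.1, -0.7]
opening: 0.0653
```

>>> {"name": "send_rows", "arguments": {
  "linear": [
    [0, 0.01, -0.01],
    [0, 0.015, -0.013],
    [0, 0.015, -0.013],
    [0, 0.015, -0.013]
  ],
  "delta_rot": [
    [0, 0, 0],
    [0, 0, 0],
    [0, 0, 0],
    [0, 0, 0]
  ],
  "grip": [0.058, 0.058, 0.058, 0.058]
}}

```text
t: 9.45
tcp_pos: [0.66, 0.1385, 0.1995]
orientation: [0.051, 0.999, -0.0, 0.0]
ft_force: [0.2, -1.1, -1.3]
opening: 0.065
```

Run:
```python
from h import *; from plant import r; import json
s=r.state();print(s["t"],s["tcp_pos"],s["orientation"],s["opening"],s["ft_force"]);W=r.camera_info("wrist")
json.dump({k:np.array(v).tolist() for k,v in W.items()},open("w4.json","w"))
cv2.imwrite("pics/w4.png",r.camera("wrist")[:,:,::-1])
cv2.imwrite("pics/w4z.png",cv2.resize(cv2.imread("pics/w4.png")[:300,170:470],(600,600),interpolation=2))
```

```text
9.45 [0.65997619 0.13846969 0.19949277] [ 5.12941499e-02  9.98683577e-01 -4.94533586e-05  1.44057405e-04] 0.06500828427356686 [ 0.17928758 -1.0758239  -1.31203932]
```

View pics/w4z.png

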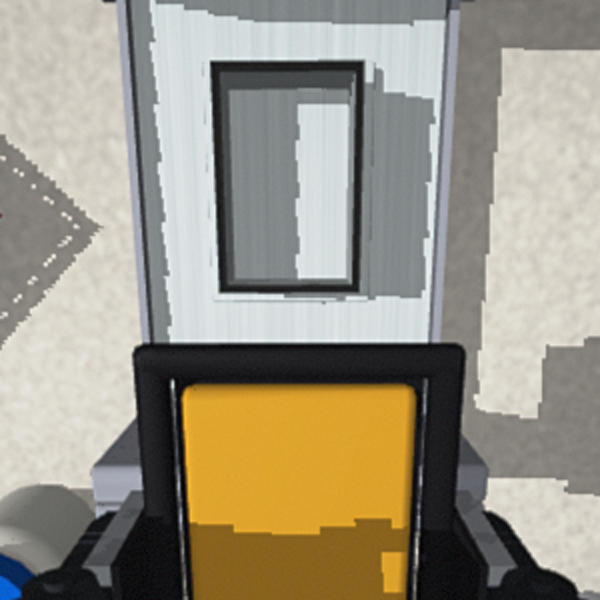

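The zoomed wrist view shows the pocket's rubber outline, in crop pixels at half scale, with corners (210,61), (365,61), (359,292) and (218,292). The held dish's rear rim edge runs from (134,346) to (465,346).

Run:
```python
from h import *; import json
np.set_printoptions(precision=4,suppress=True)
W=json.load(open("w4.json"));f=lambda p:np.array(p)/2+[169.75,-.25]
for q in ([(210,61),(365,61),(359,292),(218,292)],[(221,72),(354,72),(350,283),(227,283)]):
    P=plane(W,f(q),.068)[:,:2];m=P.mean(0);a=(P[2]+P[3]-P[0]-P[1])/2;print("pocket",m,"len",np.linalg.norm(a),"wid",np.linalg.norm(P[1]-P[0]),np.linalg.norm(P[2]-P[3]),"yaw",np.degrees(np.arctan2(a[1],a[0])))
for z in(.2225,.2245,.2265):
    D=plane(W,f([(134,346),(465,346)]),z)[:,:2];v=D[1]-D[0];L=np.linalg.norm(v);n=np.array([v[1],-v[0]])/L
    print("dish",D.mean(0)+.048*n,"wid",L,"yaw",np.degrees(np.arctan2(n[1],n[0])))
```

```text
pocket [0.572  0.1435] len 0.09097272884015149 wid 0.06174330294634207 0.06190172767930747 yaw -5.878238297939851
pocket [0.572  0.1435] len 0.08313379837556635 wid 0.053214513628451574 0.05378540398245516 yaw -5.853354738141721
dish [0.6606 0.1391] wid 0.06468602246640774 yaw -5.859919312576959
dish [0.6603 0.1392] wid 0.0635962495143422 yaw -5.85991931257699
dish [0.6599 0.1392] wid 0.06250647656227662 yaw -5.8599193125770235
```

>>> {"name": "send_rows", "arguments": {
  "linear": [
    [-0.03, 0.0015, 0],
    [-0.07, 0.003, -0.015],
    [-0.0885, 0.0045, -0.04],
    [-0.0885, 0.0045, -0.07],
    [-0.0885, 0.0045, -0.09],
    [-0.0885, 0.0045, -0.1],
    [-0.0885, 0.0045, -0.1]
  ],
  "delta_rot": [
    [0, 0, 0],
    [0, 0, 0],
    [0, 0, 0],
    [0, 0, 0],
    [0, 0, 0],
    [0, 0, 0],
    [0, 0, 0]
  ],
  "grip": [0.058, 0.058, 0.058, 0.058, 0.058, 0.058, 0.058]
}}

```text
t: 10.38
tcp_pos: [0.5713, 0.1437, 0.0992]
orientation: [0.051, 0.999, -0.0, -0.0]
ft_force: [0.3, -0.4, -0.3]
opening: 0.0653
```

Run:
```python
from h import *; from plant import r; import json
s=r.state();print(s["t"],s["tcp_pos"],s["orientation"],s["opening"],s["ft_force"]);W=r.camera_info("wrist")
json.dump({k:np.array(v).tolist() for k,v in W.items()},open("w5.json","w"))
w=r.camera("wrist")[:,:,::-1];sc=r.camera("scene")[:,:,::-1];cv2.imwrite("pics/w5.png",w);cv2.imwrite("pics/scene5.png",sc)
cv2.imwrite("pics/c5.png",np.hstack([cv2.resize(w[80:300,210:430],(400,400),interpolation=2),cv2.resize(sc[160:280,350:470],(400,400),interpolation=2)]))
```

```text
10.375 [0.57132512 0.14371682 0.09922533] [ 5.09726211e-02  9.98700032e-01 -4.73099176e-05 -1.88008864e-04] 0.06529963066249513 [ 0.2723431  -0.37872643 -0.31419361]
```

View pics/c5.png

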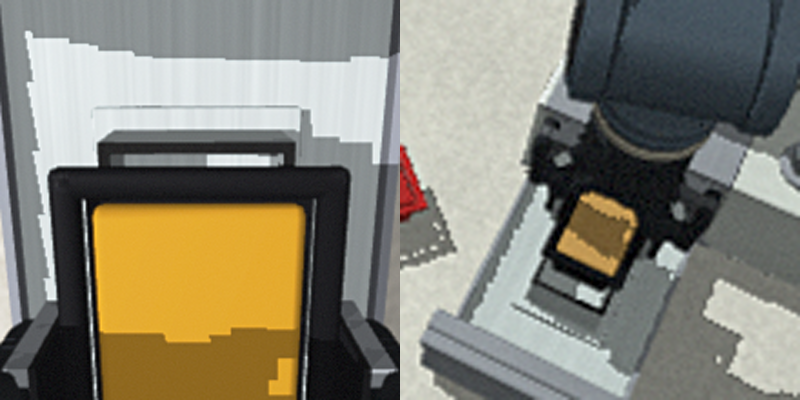

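The dish hangs above the pocket. The pocket's rear rubber edge, crop (97–297, 143), is almost centred on the dish's rim, (49–350, 170).

Run:
```python
from h import *; import json
np.set_printoptions(precision=4,suppress=True)
W=json.load(open("w5.json"));f=lambda p:np.array(p)*.55+[209.75,79.75]
for v in(131,143):
    P=plane(W,f([(97.5,v),(297,v)]),.068)[:,:2];a=P[1]-P[0];L=np.linalg.norm(a);n=np.array([a[1],-a[0]])/L;print("pocket",P.mean(0)+.046*n,L,np.degrees(np.arctan2(n[1],n[0])))
for z in(.1205,.1225,.1245):
    D=plane(W,f([(49,170),(350,170)]),z)[:,:2];a=D[1]-D[0];L=np.linalg.norm(a);n=np.array([a[1],-a[0]])/L
    print("dish",D.mean(0)+.048*n,"wid",L,"yaw",np.degrees(np.arctan2(n[1],n[0])))
```

```text
pocket [0.5682 0.1441] 0.06132646462965777 -5.818728254168362
pocket [0.5719 0.1437] 0.061687492602204345 -5.819143049400209
dish [0.5725 0.1443] wid 0.0656973363213108 yaw -5.820094434753729
dish [0.5722 0.1443] wid 0.06460687380010581 yaw -5.820094434753742
dish [0.5718 0.1444] wid 0.06351641127890084 yaw -5.820094434753756
```

>>> {"name": "send_rows", "arguments": {
  "linear": [
    [0, -0.0005, -0.008],
    [0, -0.0005, -0.016],
    [0, -0.0005, -0.024],
    [0, -0.0005, -0.03],
    [0, -0.0005, -0.035],
    [0, -0.0005, -0.039],
    [0, -0.0005, -0.042],
    [0, -0.0005, -0.044],
    [0, -0.0005, -0.044]
  ],
  "delta_rot": [
    [0, 0, 0],
    [0, 0, 0],
    [0, 0, 0],
    [0, 0, 0],
    [0, 0, 0],
    [0, 0, 0],
    [0, 0, 0],
    [0, 0, 0],
    [0, 0, 0]
  ],
  "grip": [0.058, 0.058, 0.058, 0.058, 0.058, 0.058, 0.058, 0.058, 0.058]
}}

```text
t: 11.6
tcp_pos: [0.5713, 0.1435, 0.0552]
orientation: [0.051, 0.999, -0.0, -0.0]
ft_force: [0.3, -0.1, 0.0]
opening: 0.0655
```

>>> {"name": "send_rows", "arguments": {
  "linear": [
    [0, 0, -0.001],
    [0, 0, -0.002],
    [0, 0, -0.003],
    [0, 0, -0.003]
  ],
  "delta_rot": [
    [0, 0, 0],
    [0, 0, 0],
    [0, 0, 0],
    [0, 0, 0]
  ],
  "grip": [0.058, 0.058, 0.058, 0.058]
}}

```text
t: 12.1
tcp_pos: [0.5713, 0.1434, 0.0522]
orientation: [0.051, 0.999, -0.0, -0.0]
ft_force: [-0.3, -0.2, -0.2]
opening: 0.0656
```

>>> {"name": "send_rows", "arguments": {
  "linear": [
    [0, 0, -0.001],
    [0, 0, -0.002],
    [0, 0, -0.003],
    [0, 0, -0.003]
  ],
  "delta_rot": [
    [0, 0, 0],
    [0, 0, 0],
    [0, 0, 0],
    [0, 0, 0]
  ],
  "grip": [0.058, 0.058, 0.058, 0.058]
}}

```text
t: 12.6
tcp_pos: [0.5712, 0.1434, 0.0492]
orientation: [0.051, 0.999, -0.0, -0.0]
ft_force: [-1.1, -0.7, -0.6]
opening: 0.0652
```

>>> {"name": "send_rows", "arguments": {
  "linear": [
    [0, 0, -0.001],
    [0, 0, -0.002],
    [0, 0, -0.002]
  ],
  "delta_rot": [
    [0, 0, 0],
    [0, 0, 0],
    [0, 0, 0]
  ],
  "grip": [0.058, 0.058, 0.058]
}}

```text
t: 12.98
tcp_pos: [0.5714, 0.1435, 0.0487]
orientation: [0.051, 0.999, 0.0, 0.0]
ft_force: [-7.7, -0.9, 16.6]
opening: 0.0652
```

>>> {"name": "send_rows", "arguments": {
  "linear": [
    [0, 0, 0.001],
    [0, 0, 0.0015],
    [0, 0, 0.0015]
  ],
  "delta_rot": [
    [0, 0, 0],
    [0, 0, 0],
    [0, 0, 0]
  ],
  "grip": [0.058, 0.058, 0.058]
}}

```text
t: 13.35
tcp_pos: [0.5714, 0.1435, 0.0488]
orientation: [0.051, 0.999, 0.0, 0.0]
ft_force: [-1.4, 0.3, 2.4]
opening: 0.0652
```

Run:
```python
from h import *; from plant import r; import json
s=r.state();print(s["t"],s["tcp_pos"],s["ft_force"],s["torque"])
w=r.camera("wrist")[:,:,::-1];cv2.imwrite("pics/w6.png",w)
cv2.imwrite("pics/c6.png",cv2.resize(w[60:300,190:450],(780,600),interpolation=2)[:,:780])
```

```text
13.35 [0.57137231 0.14345396 0.048825  ] [-1.40674064  0.26372777  2.44827642] [-0.0802727   0.08135357  0.01680721]
```

View pics/c6.png

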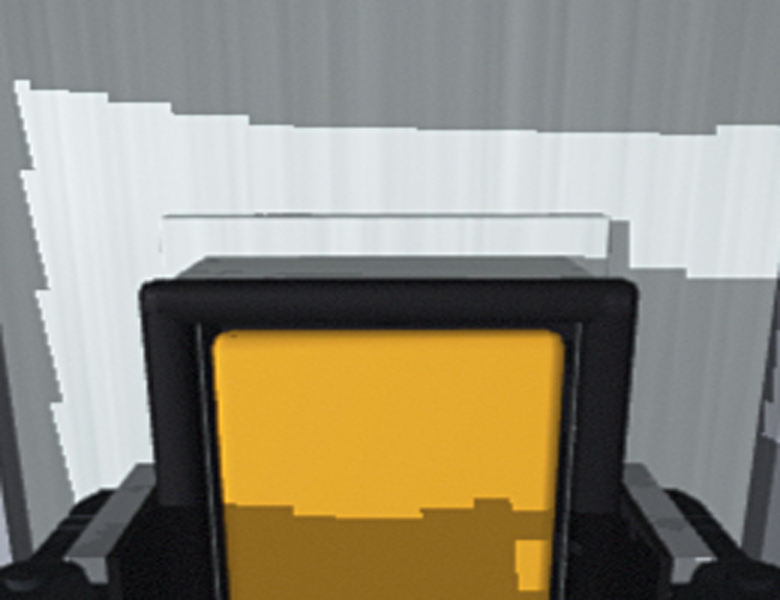

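The dish appears seated: its rear rim lies directly on the lip wall and looks level. I release and look again.

>>> {"name": "send_rows", "arguments": {
  "linear": [
    [0, 0, 0],
    [0, 0, 0],
    [0, 0, 0],
    [0, 0, 0],
    [0, 0, 0.02],
    [0, 0, 0.05],
    [0.02, 0, 0.1],
    [0.06, 0, 0.14],
    [0.09, 0, 0.15],
    [0.09, 0, 0.15]
  ],
  "delta_rot": [
    [0, 0, 0],
    [0, 0, 0],
    [0, 0, 0],
    [0, 0, 0],
    [0, 0, 0],
    [0, 0, 0],
    [0, 0, 0],
    [0, 0, 0],
    [0, 0, 0],
    [0, 0, 0]
  ],
  "grip": [0.07, 0.076, 0.082, 0.085, 0.085, 0.085, 0.085, 0.085, 0.085, 0.085]
}}

```text
t: 14.65
tcp_pos: [0.6628, 0.1433, 0.201]
orientation: [0.051, 0.999, 0.0, 0.002]
ft_force: [-0.7, -0.1, -0.6]
opening: 0.0847
```

Run:
```python
from h import *; from plant import r; import json
s=r.state();print(s["t"],s["tcp_pos"],s["ft_force"],s["torque"])
W=r.camera_info("wrist");json.dump({k:np.array(v).tolist() for k,v in W.items()},open("w7.json","w"))
w=r.camera("wrist")[:,:,::-1];cv2.imwrite("pics/w7.png",w)
sc=r.camera("scene")[:,:,::-1];cv2.imwrite("pics/scene7.png",sc)
cv2.imwrite("pics/c7.png",np.hstack([cv2.resize(w[0:220,210:430],(400,400),interpolation=2),cv2.resize(sc[185:285,360:460],(400,400),interpolation=2)]))
```

```text
14.65 [0.66280892 0.14332052 0.2009852 ] [-0.66136052 -0.08043172 -0.5784377 ] [-0.00202192 -0.00898126  0.0229311 ]
```

View pics/c7.png

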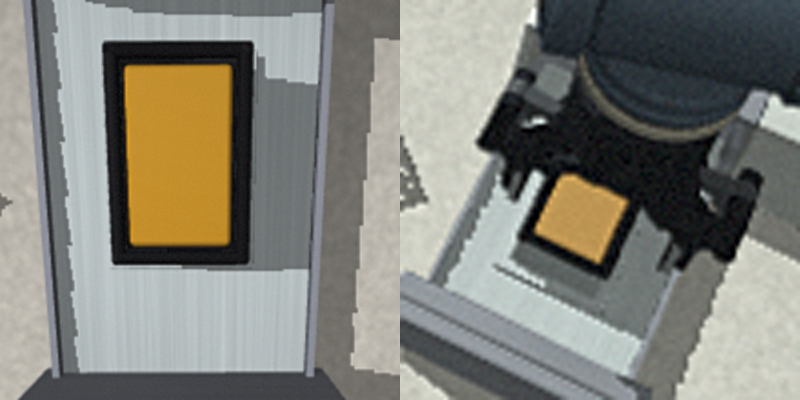

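Run:
```python
from h import *; import json
np.set_printoptions(precision=4,suppress=True)
W=json.load(open("w7.json"));P=plane(W,np.array([(103,42),(253,42),(249,264),(112.5,264)])*.55+[209.75,-.25],.074)[:,:2]
a=(P[2]+P[3]-P[0]-P[1])/2
print(P.mean(0),np.linalg.norm(P[0]-P[1]),np.linalg.norm(P[2]-P[3]),np.linalg.norm(P[1]-P[2]),np.linalg.norm(P[0]-P[3]),np.degrees(np.arctan2(a[1],a[0])))
```

```text
[0.5722 0.1444] 0.064156965749742 0.06474726240225874 0.09385400500844243 0.09382432846755559 -5.63260081570379
```

The dish sits centred in the pocket, with its rim parallel to the lip and equally wide at both ends. Next I go in front of the lip with the fingers closed.

>>> {"name": "send_rows", "arguments": {
  "linear": [
    [0.03, -0.006, 0.005],
    [0.07, -0.014, 0.005],
    [0.097, -0.0185, 0],
    [0.097, -0.0185, -0.02],
    [0.097, -0.0185, -0.06],
    [0.097, -0.0185, -0.1],
    [0.097, -0.0185, -0.118],
    [0.097, -0.0185, -0.118]
  ],
  "delta_rot": [
    [0, 0, 0],
    [0, 0, 0],
    [0, 0, 0],
    [0, 0, 0],
    [0, 0, 0],
    [0, 0, 0],
    [0, 0, 0],
    [0, 0, 0]
  ],
  "grip": [0, 0, 0, 0, 0, 0, 0, 0]
}}

```text
t: 15.75
tcp_pos: [0.7572, 0.1251, 0.0799]
orientation: [0.051, 0.999, -0.0, -0.001]
ft_force: [0.2, -0.6, 0.4]
opening: -0.0
```

>>> {"name": "send_rows", "arguments": {
  "linear": [
    [-0.008, 0.001, 0],
    [-0.016, 0.0016, 0],
    [-0.02, 0.002, 0],
    [-0.0225, 0.0023, 0],
    [-0.025, 0.0025, 0],
    [-0.0275, 0.0028, 0],
    [-0.03, 0.003, 0],
    [-0.0335, 0.0034, 0],
    [-0.0375, 0.0038, 0],
    [-0.042, 0.0043, 0]
  ],
  "delta_rot": [
    [0, 0, 0],
    [0, 0, 0],
    [0, 0, 0],
    [0, 0, 0],
    [0, 0, 0],
    [0, 0, 0],
    [0, 0, 0],
    [0, 0, 0],
    [0, 0, 0],
    [0, 0, 0]
  ],
  "grip": [0, 0, 0, 0, 0, 0, 0, 0, 0, 0]
}}

```text
t: 17.0
tcp_pos: [0.7168, 0.1291, 0.0808]
orientation: [0.051, 0.999, 0.0, 0.001]
ft_force: [5.3, -0.5, -3.6]
opening: 0.0
```

>>> {"name": "send_rows", "arguments": {
  "linear": [
    [-0.006, 0.0006, 0],
    [-0.013, 0.0013, 0],
    [-0.021, 0.0021, 0],
    [-0.029, 0.003, 0],
    [-0.037, 0.0038, 0],
    [-0.045, 0.0046, 0],
    [-0.053, 0.0054, 0],
    [-0.061, 0.0062, 0],
    [-0.069, 0.007, 0],
    [-0.077, 0.0079, 0]
  ],
  "delta_rot": [
    [0, 0, 0],
    [0, 0, 0],
    [0, 0, 0],
    [0, 0, 0],
    [0, 0, 0],
    [0, 0, 0],
    [0, 0, 0],
    [0, 0, 0],
    [0, 0, 0],
    [0, 0, 0]
  ],
  "grip": [0, 0, 0, 0, 0, 0, 0, 0, 0, 0]
}}

```text
t: 18.25
tcp_pos: [0.6401, 0.1367, 0.0808]
orientation: [0.051, 0.999, -0.0, 0.001]
ft_force: [7.8, -2.5, -5.3]
opening: -0.0
```

>>> {"name": "send_rows", "arguments": {
  "linear": [
    [-0.008, 0.0008, 0],
    [-0.016, 0.0016, 0],
    [-0.024, 0.0024, 0],
    [-0.032, 0.0033, 0],
    [-0.04, 0.0041, 0],
    [-0.048, 0.0049, 0],
    [-0.056, 0.0057, 0],
    [-0.063, 0.0064, 0],
    [-0.069, 0.007, 0],
    [-0.074, 0.0075, 0]
  ],
  "delta_rot": [
    [0, 0, 0],
    [0, 0, 0],
    [0, 0, 0],
    [0, 0, 0],
    [0, 0, 0],
    [0, 0, 0],
    [0, 0, 0],
    [0, 0, 0],
    [0, 0, 0],
    [0, 0, 0]
  ],
  "grip": [0, 0, 0, 0, 0, 0, 0, 0, 0, 0]
}}

```text
t: 19.5
tcp_pos: [0.5665, 0.1442, 0.081]
orientation: [0.051, 0.999, -0.0, 0.002]
ft_force: [10.6, -2.7, -6.5]
opening: 0.0003
```

>>> {"name": "send_rows", "arguments": {
  "linear": [
    [-0.004, 0.0004, 0],
    [-0.008, 0.0008, 0],
    [-0.012, 0.0012, 0],
    [-0.016, 0.0016, 0],
    [-0.019, 0.0019, 0],
    [-0.022, 0.0022, 0],
    [-0.025, 0.0025, 0],
    [-0.028, 0.0028, 0],
    [-0.03, 0.003, 0]
  ],
  "delta_rot": [
    [0, 0, 0],
    [0, 0, 0],
    [0, 0, 0],
    [0, 0, 0],
    [0, 0, 0],
    [0, 0, 0],
    [0, 0, 0],
    [0, 0, 0],
    [0, 0, 0]
  ],
  "grip": [0, 0, 0, 0, 0, 0, 0, 0, 0]
}}

```text
t: 20.62
tcp_pos: [0.5371, 0.1472, 0.0811]
orientation: [0.051, 0.999, -0.0, 0.002]
ft_force: [11.2, -4.5, -8.1]
opening: 0.0001
```

>>> {"name": "send_rows", "arguments": {
  "linear": [
    [-0.001, 0.0001, 0],
    [-0.002, 0.0002, 0],
    [-0.003, 0.0003, 0],
    [-0.004, 0.0004, 0],
    [-0.005, 0.0005, 0],
    [-0.005, 0.0005, 0]
  ],
  "delta_rot": [
    [0, 0, 0],
    [0, 0, 0],
    [0, 0, 0],
    [0, 0, 0],
    [0, 0, 0],
    [0, 0, 0]
  ],
  "grip": [0, 0, 0, 0, 0, 0]
}}

```text
t: 21.38
tcp_pos: [0.532, 0.1477, 0.0811]
orientation: [0.051, 0.999, -0.0, 0.002]
ft_force: [9.7, -4.3, -7.6]
opening: 0.0002
```

>>> {"name": "send_rows", "arguments": {
  "linear": [
    [-0.001, 0.0001, 0],
    [-0.002, 0.0002, 0],
    [-0.003, 0.0003, 0],
    [-0.003, 0.0003, 0]
  ],
  "delta_rot": [
    [0, 0, 0],
    [0, 0, 0],
    [0, 0, 0],
    [0, 0, 0]
  ],
  "grip": [0, 0, 0, 0]
}}

```text
t: 21.88
tcp_pos: [0.5288, 0.148, 0.0811]
orientation: [0.051, 0.999, -0.0, 0.002]
ft_force: [9.2, -3.6, -5.0]
opening: -0.0003
```

>>> {"name": "send_rows", "arguments": {
  "linear": [
    [-0.001, 0.0001, 0],
    [-0.002, 0.0002, 0],
    [-0.002, 0.0002, 0]
  ],
  "delta_rot": [
    [0, 0, 0],
    [0, 0, 0],
    [0, 0, 0]
  ],
  "grip": [0, 0, 0]
}}

```text
t: 22.25
tcp_pos: [0.5268, 0.1482, 0.0811]
orientation: [0.051, 0.999, -0.0, 0.002]
ft_force: [8.2, -4.4, -5.4]
opening: -0.0001
```

>>> {"name": "send_rows", "arguments": {
  "linear": [
    [-0.001, 0.0001, 0],
    [-0.0015, 0.00015, 0],
    [-0.0015, 0.00015, 0]
  ],
  "delta_rot": [
    [0, 0, 0],
    [0, 0, 0],
    [0, 0, 0]
  ],
  "grip": [0, 0, 0]
}}

```text
t: 22.62
tcp_pos: [0.5259, 0.1484, 0.0812]
orientation: [0.051, 0.999, 0.0, 0.003]
ft_force: [12.7, -3.6, -7.6]
opening: 0.0002
```

>>> {"name": "send_rows", "arguments": {
  "linear": [
    [-0.0007, 0.0001, 0],
    [-0.0007, 0.0001, 0]
  ],
  "delta_rot": [
    [0, 0, 0],
    [0, 0, 0]
  ],
  "grip": [0, 0]
}}

```text
t: 22.88
tcp_pos: [0.5259, 0.1484, 0.0812]
orientation: [0.051, 0.999, 0.0, 0.003]
ft_force: [15.1, -5.2, -11.2]
opening: 0.0002
```

At the stop: the drawer no longer moves and the force is rising gently. I back off slowly.

>>> {"name": "send_rows", "arguments": {
  "linear": [
    [0.001, -0.0001, 0],
    [0.002, -0.0002, 0],
    [0.003, -0.0003, 0],
    [0.004, -0.0004, 0],
    [0.005, -0.0005, 0],
    [0.006, -0.0006, 0],
    [0.008, -0.0008, 0],
    [0.01, -0.001, 0]
  ],
  "delta_rot": [
    [0, 0, 0],
    [0, 0, 0],
    [0, 0, 0],
    [0, 0, 0],
    [0, 0, 0],
    [0, 0, 0],
    [0, 0, 0],
    [0, 0, 0]
  ],
  "grip": [0, 0, 0, 0, 0, 0, 0, 0]
}}

```text
t: 23.88
tcp_pos: [0.533, 0.148, 0.0808]
orientation: [0.051, 0.999, 0.0, -0.0]
ft_force: [0.8, 0.6, -0.4]
opening: 0.0
```

>>> {"name": "send_rows", "arguments": {
  "linear": [
    [0.02, -0.002, 0],
    [0.06, -0.006, 0],
    [0.1, -0.01, 0.03],
    [0.13, -0.05, 0.08],
    [0.15, -0.1, 0.13],
    [0.15, -0.15, 0.16],
    [0.15, -0.2, 0.16],
    [0.15, -0.2, 0.16],
    [0.15, -0.2, 0.16]
  ],
  "delta_rot": [
    [0, 0, 0],
    [0, 0, 0],
    [0, 0, 0],
    [0, 0, 0],
    [0, 0, 0],
    [0, 0, 0],
    [0, 0, 0],
    [0, 0, 0],
    [0, 0, 0]
  ],
  "grip": [0, 0, 0, 0, 0, 0, 0, 0, 0]
}}

```text
t: 25.0
tcp_pos: [0.6828, -0.0517, 0.2404]
orientation: [0.051, 0.999, 0.0, -0.0]
ft_force: [-0.9, -0.5, -0.5]
opening: 0.0001
```

Run:
```python
from h import *; from plant import r
s=r.state();print(s["t"],s["tcp_pos"],s["ft_force"])
t=r.camera("top")[:,:,::-1];sc=r.camera("scene")[:,:,::-1];a=cv2.imread("pics/top0.png")
print("button diff",cv2.absdiff(a,t)[235:255,160:185].mean(),"drawer diff",cv2.absdiff(a,t)[215:240,195:260].mean())
cv2.imwrite("pics/c8.png",np.vstack([t[130:330,120:460],sc[100:300,180:520]]).repeat(1,0))
```

```text
25.0 [ 0.68284978 -0.05172989  0.24038713] [-0.87439193 -0.5296395  -0.53907761]
button diff 22.048666666666666 drawer diff 40.32676923076923
```

View pics/c8.png

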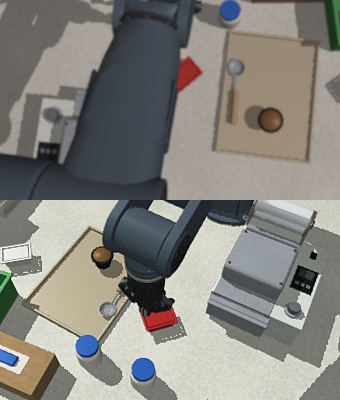

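The scene view shows the drawer shut and the button up. The pot, spoon, jars and red look-alike appear where they were. I compare the sealer's pixels with the first picture, then hand in.

Run:
```python
from h import *; from plant import r
a=cv2.imread("pics/scene0.png");b=r.camera("scene")[:,:,::-1]
d=cv2.absdiff(a,b).max(2)
for n,(x0,y0,x1,y1) in dict(drawer=(385,180,450,235),button=(460,198,488,222),jars=(250,230,340,290),pot=(268,143,296,172)).items(): print(n,(d[y0:y1,x0:x1]>40).mean())
E2=0
if (d[180:235,385:450]>40).mean()<.05: r.close_job(); print("closed")
```

```text
drawer 0.0008391608391608392
button 0.0
jars 0.0
pot 0.10344827586206896
the job is handed in; nothing more can be done
closed
```

The job is done and handed in at about 25 s. I pressed the release and the drawer sprang out. I lifted the dish by its rim, lowered it level into the pocket, and pushed the drawer slowly to its stop (about 19 N on the wrist). I then backed off and moved the arm clear.

- **Seating:** after release, the dish was within about 1 mm and 0.3° of the pocket measured earlier. Its rim looked equally wide at both ends and parallel to the lip. I did not measure the rim's flatness on the rubber any closer than that, and the dish can't be seen now the drawer is shut.
- **Latch:** the pushing force dropped to zero as I backed off. About 1 s later the drawer and button pixels in the scene view matched the first picture almost exactly (under 0.1 % changed), so the drawer is staying shut.
- **Other things:** the jars' pixels were unchanged, and the spoon and red look-alike looked unmoved in the last picture.
- **Checks that disagreed:**
    - About 10 % of the pixels around the pot changed. The arm stood close to it in that view, so I take this as shadow or overlap, but I did not check further. The pot looked in place in both cameras.
    - The top view's comparison of the sealer was useless because the arm was in the way.
    - Camera estimates of the same point differed by 4 to 8 mm, so I placed the dish relative to the pocket within single wrist pictures.

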